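# Seal the biscuit tub

### The arm

A 7-joint arm with a two-finger parallel gripper is mounted at the origin on a cart in front of the work surface, level with it; the furniture and walls round the work are solid. World frame = base frame: x ahead of the robot, y to its left, z up, the work surface at z = 0. Lengths are in m, angles in rad, forces in N, time in s.
With the tool pointing down it reaches from about 0.425 to 1.025 m from the base axis. Payload 9.4 kg.
Tool frame: the origin (TCP) lies at the very end of the fingers, on their centre line; the grasp point (between the pads) lies 19 mm behind it; z points along the fingers, y is the line along which they close (so a half turn about z gives the same grasp; the last joint's range is limited). The gripper opens to 85 mm and grips with 20 to 120 N. Pads are 22 mm wide; open, the fingers measure 114 mm over their backs; the gripper's body (76 mm by 85 mm) begins 54 mm behind the grasp point. The pads swing forward as they close: fully open they stand 13 mm farther back than shut.
Start: joints at [1.128, 0.599, -0.003, 1.599, 0.002, 0.943, -0.08], TCP at [0.259, -0.677, 0.231] pointing down, gripper open.
Joint ranges: [-2.57, 2.57], [-0.35, 1.97], [-1.29, 1.29], [0.11, 2.56], [-1.05, 4.19], [0.11, 1.86], [-2.63, 2.63]. Speed limits (rad/s): [2.22, 2.22, 3.01, 3.01, 3.14, 3.14, 3.14].

### API

Orientations are given as a 3x3 rotation matrix whose columns are the frame's x, y, z axes.
In Python, from workcell import get_obs, get_image, finish_job, search_frame gives the robot as it stands.
- The arm moves only by the tool move_arm, never from a script. Its argument "rows" is a list of rows, each a list of 7 numbers: the opening, from 0 (shut) to 1 (fully open), then the shift along the tool's x, y, z in cm, then the turn, a rotation vector about the tool's x, y, z in degrees. In form: [[jaw, dx, dy, dz, ax, ay, az], ...]. A call has 1 to 5 rows; each row is the pose to reach, as a shift and turn from the pose commanded when the call began, along the tool's axes at that moment; what a row does not reach only later rows make up. A row lasts 1/8 s, in which the tool goes at most 62.5 mm and 10.7 degrees, less where a joint would pass 70% of its speed; a pose out of reach is approached as far as the arm can. A call with a gripper value outside its range is refused whole. The fingers move at their own pace and stop on an object; "grip_force" is the grip in N (left out, the last holds). Time passes only in rows, so rows that repeat a pose let the fingers close. It gives the time, the measured TCP pose, the force, the opening and the grip force at its end, in the units of the state.
- get_obs(): the state, without advancing time (a new reading comes with each control period).
- get_image(name): name is "scene" or "top"; returns a dict with "color" (420x560x3 uint8, blue, green, red), "depth" (420x560 float32, m along the optical axis (not along the pixel's ray), 0 where there is no reading), "fx", "fy", "cx", "cy" (pixels), "rvec" (rotation vector, rad) and "tvec" (3), from world to camera coordinates, as OpenCV has them. Camera axes: x right, y down, z forward; pixel columns grow to the right and rows downward; lengths in m; the calibration is good to about 2 mm. A picture is of the moment at which its call begins.
- finish_job(): hands the job in; it is judged then, once.
Trained networks look in a picture, given as the dict that the camera call returned (one of the last four; its "shot" number tells which), for a name from the list of things; names that differ only in an ending like _2 or _b are one class to them, and where a whole thing is asked for, a point or a joint stands for the part that bears it (a point fixed in the world has none). Each returns a list of dicts, best first, with "conf" (0 to 1); they miss things now and then, are a little off and sometimes report something else, mostly with a low value. They report only what shows in the picture. A call takes as long as a camera call.
- search_frame(picture, label): "box" ([centre column, centre row, width, height] in pixels, round what is visible of it).
The state is a dict: "time_s": time; "q": joint angles; "qvel": joint speeds; "effort": joint torques, N m; "position": TCP position; "ee_rot": TCP orientation; "ft_force": force on the tool from outside, world axes, zero at the start; "wrist_torque": the same for the moment, N m; "finger_gap": opening from 0.0 (shut) to 1.0 (fully open); "grip_force": force on a finger pad.
Only numpy, scipy, OpenCV 4.12 (cv2) and the standard library are available. Lean on these libraries where they do the work, as an engineer would, in place of code of your own. Each camera call takes 0.05 s, during which the arm holds its last target. There are 200 camera calls.

### The job

The lid has been laid on the biscuit tub but its rim is not on the seal everywhere: press it down point by point, all the way round, until every corner and both long sides are fully home. Leave the vent plug in the lid up while you do this so that the air can get out, and only then push the plug fully shut. Leave the tub standing about where it is, and do not disturb the jar, mug and tumbler beside it.

Things in the scene. Friction and masses are not known exactly. Their poses are not given: they have to be found in the camera images.
- tub: Airtight biscuit tub, loose on the worktop, about 0.9 kg: clear walls, biscuits inside, dark seal round the neck, white lid laid on it (139 x 193 mm over the lid, long along y). Origin: centre of the underside, z up. The vent is in the +y half; the pull tab is on the -y short side. Its foot reaches 59 mm (x) and 86 mm (y) from the centre: a press straight down on the rim does not tip it.
- lid_middle (a point): Centre of the lid at the height of the seated rim's top, 85 mm above the tub's origin. Round it runs the rim, a flat band 13 mm wide whose middle line is 122 x 176 mm with 22 mm corners. Only the rim moves, at six points: four corners and the middles of both long sides. The panel inside it, 5 mm lower, is fixed: pressing it seats nothing.
- rim1_top (a point): Point 1 of the rim, corner at +x +y (vent end): point on the rim's top, in the middle of its width, moving with it; at (+55, +82) mm in x, y of the tub.
- rim1 (a joint): Height of the rim at point 1 above its seated place: 0 is fully home, 0.0055 m stands fully up off the seal. The seal grips it: it goes down at about 10 N, stays where it is left, and meets a hard stop at 0. Always up at the start.
- rim2_top (a point): Point 2 of the rim, corner at -x +y (vent end): point on the rim's top, in the middle of its width, moving with it; at (-55, +82) mm in x, y of the tub.
- rim2 (a joint): Height of the rim at point 2 above its seated place: 0 is fully home, 0.0055 m stands fully up off the seal. The seal grips it: it goes down at about 10 N, stays where it is left, and meets a hard stop at 0. Anywhere from home to up at the start; pressing it when home does no harm.
- rim3_top (a point): Point 3 of the rim, middle of the long side at -x: point on the rim's top, in the middle of its width, moving with it; at (-61, 0) mm in x, y of the tub.
- rim3 (a joint): Height of the rim at point 3 above its seated place: 0 is fully home, 0.0055 m stands fully up off the seal. The seal grips it: it goes down at about 10 N, stays where it is left, and meets a hard stop at 0. Always up at the start.
- rim4_top (a point): Point 4 of the rim, corner at -x -y (tab end): point on the rim's top, in the middle of its width, moving with it; at (-55, -82) mm in x, y of the tub.
- rim4 (a joint): Height of the rim at point 4 above its seated place: 0 is fully home, 0.0055 m stands fully up off the seal. The seal grips it: it goes down at about 10 N, stays where it is left, and meets a hard stop at 0. Anywhere from home to up at the start; pressing it when home does no harm.
- rim5_top (a point): Point 5 of the rim, corner at +x -y (tab end): point on the rim's top, in the middle of its width, moving with it; at (+55, -82) mm in x, y of the tub.
- rim5 (a joint): Height of the rim at point 5 above its seated place: 0 is fully home, 0.0055 m stands fully up off the seal. The seal grips it: it goes down at about 10 N, stays where it is left, and meets a hard stop at 0. Always up at the start.
- rim6_top (a point): Point 6 of the rim, middle of the long side at +x: point on the rim's top, in the middle of its width, moving with it; at (+61, 0) mm in x, y of the tub.
- rim6 (a joint): Height of the rim at point 6 above its seated place: 0 is fully home, 0.0055 m stands fully up off the seal. The seal grips it: it goes down at about 10 N, stays where it is left, and meets a hard stop at 0. Anywhere from home to up at the start; pressing it when home does no harm.
- vent_top (a point): Middle of the top of the vent plug: a round grey mushroom cap, 27 mm across, on a round seat of the lid's panel, at (0, +46) mm in x, y of the tub. Its top is 88 mm above the tub's origin when shut and up to 94 mm when open. Slides straight down with about 6 N against friction, stays where it is left, hard stop when shut.
- vent (a joint): Height of the vent plug above shut: 0 is shut, 0.004 to 0.006 m at the start (open).
- jam_jar: Jam jar, bystander, 66 mm across, 100 mm high; origin: centre of the underside.
- mug: White mug, bystander, 92 x 127 x 95 mm with its handle; origin: centre of the underside.
- tumbler: Glass tumbler, bystander, 80 mm across, 91 mm high; origin: centre of the underside.

How it is judged:
On the way, in this order (a step that is already met when the one before it is completed fails the run):
1. the rim is fully home at all six points while the vent plug is still up (value of joint each of rim1, rim2, rim3, rim4, rim5, rim6 below 0.0015 m and value of joint vent above 0.003 m), for 0.2 s.
2. the vent plug is pushed fully shut (value of joint vent below 0.0015 m), for 0.2 s.
At the end, for the whole second after the job is handed in: All six points of the rim are within 1.5 mm of fully home, the vent plug is within 1.5 mm of shut, and the tub stands upright and at rest on the worktop within 60 mm of where it stood (value of joint each of rim1, rim2, rim3, rim4, rim5, rim6, vent below 0.0015 m and angle between tub's own z axis and vertical below 0.05 rad and height (world z) of tub below 0.01 m and distance of tub from where it was at the start of the episode below 0.06 m and linear speed of tub below 0.02 m/s); the robot touches nothing.
It fails at once if the tub is tipped by more than about 17 degrees (angle between tub's own z axis and vertical above 0.3 rad).
It fails at once if the jam jar is shoved by more than 40 mm or knocked over (distance of jam_jar from where it was at the start of the episode above 0.04 m or angle between jam_jar's own z axis and vertical above 0.4 rad).
It fails at once if the mug is shoved by more than 40 mm or knocked over (distance of mug from where it was at the start of the episode above 0.04 m or angle between mug's own z axis and vertical above 0.4 rad).
It fails at once if the tumbler is shoved by more than 40 mm or knocked over (distance of tumbler from where it was at the start of the episode above 0.04 m or angle between tumbler's own z axis and vertical above 0.4 rad).
It also fails if it takes over 48 s, if anything falls off the work surface, if the arm or the gripper's body presses on something with over 40 N, if the wrist force passes 120 N, or if a joint passes its speed limit or range.

## Working session

There is one attempt and no reset: what is moved stays moved. The work goes in short steps, Python scripts to look and compute and a tool call to move; the robot and the scene stay as the last step left them, time stands still between calls to the robot, and variables do not carry over. Pictures are saved under pics/ and viewed, at most 10 in all, crops included, and the job is handed in when it is done.

Besides the shell and the picture viewer there is one more tool, called after "Request:" in YAML: its name, and indented under it one key for each argument. move_arm: Moves the arm, as the interface text tells. Its arguments: {"type":"object","properties":{"rows":{"type":"array","items":{"type":"array","items":{"type":"number"}}},"grip_force":{"type":"number"}},"required":["rows"]}

```bash
mkdir -p pics; cat > h.py <<'E'
import numpy as np, cv2
from workcell import *
def cam(p):
    R=cv2.Rodrigues(np.array(p["rvec"],float))[0]; return R,np.array(p["tvec"],float).ravel()
def cloud(p):
    R,t=cam(p); d=p["depth"]; v,u=np.mgrid[:d.shape[0],:d.shape[1]]
    P=np.stack([(u-p["cx"])/p["fx"]*d,(v-p["cy"])/p["fy"]*d,d],-1)
    W=(P-t)@R; W[d==0]=np.nan; return W
def proj(p,X):
    K=np.array([[p["fx"],0,p["cx"]],[0,p["fy"],p["cy"]],[0,0,1]])
    return cv2.projectPoints(np.array(X,float).reshape(-1,3),np.array(p["rvec"],float),np.array(p["tvec"],float),K,None)[0][:,0]
E
python3 - <<'E'
from h import *
o=get_obs(); print(o["time_s"],o["position"],np.round(o["ee_rot"],3).tolist(),o["ft_force"])
ims=[]
for n in("scene","top"):
    p=get_image(n); np.save(f"{n}.npy",p,allow_pickle=True); ims.append(p["color"])
    R,t=cam(p); print(n,"cam at",np.round(-R.T@t,3))
    W=cloud(p)
    for l in("tub","lid_middle","vent_top","jam_jar","mug","tumbler"):
        for r in search_frame(p,l)[:2]:
            c=r["box"]; print(l,round(r["conf"],2),np.round(c,1),np.round(W[int(c[1]),int(c[0])],3))
    cv2.imwrite(f"pics/{n}.png",p["color"])
E
```

```text
0.0 [ 0.25912643 -0.67661476  0.23041943] [[0.934, 0.358, -0.001], [0.358, -0.934, 0.001], [-0.0, -0.002, -1.0]] [-0.8841163  -0.0440014  -0.08843411]
scene cam at [-0.077  0.418  0.972]
tub 0.58 [254.  214.7  61.8  80.5] [0.526 0.073 0.08 ]
lid_middle 0.93 [250.4 218.1  55.5  76.1] [0.52  0.088 0.083]
vent_top 0.57 [252.3 192.3   6.6   8.7] [0.578 0.045 0.094]
vent_top 0.34 [396.8 209.4  35.   48.1] [ 0.371 -0.269  0.013]
jam_jar 0.66 [167.3 195.4  28.8  42.1] [0.7   0.22  0.083]
jam_jar 0.51 [252.4 196.1  10.4   6.9] [0.572 0.049 0.087]
mug 0.75 [213.8 303.6  44.3  51.5] [0.409 0.263 0.014]
mug 0.25 [232.8 233.3  30.5  26. ] [0.506 0.147 0.083]
tumbler 0.66 [396.9 209.8  35.7  46.7] [ 0.371 -0.269  0.013]
top cam at [0.309 0.018 1.258]
tub 0.96 [253.2 206.2  87.7  96.4] [0.542 0.066 0.082]
lid_middle 0.67 [253.6 208.8  84.6  89. ] [0.538 0.066 0.082]
vent_top 0.45 [264.5 190.4  12.8   9.1] [0.577 0.041 0.094]
vent_top 0.37 [247.6 243.8  40.5  21. ] [0.458 0.079 0.077]
jam_jar 0.64 [195.2 133.8  30.7  41.7] [0.712 0.202 0.098]
mug 0.74 [168.1 275.2  57.4  49.9] [0.389 0.267 0.012]
tumbler 0.57 [391.2 291.5  38.7  37.8] [ 0.354 -0.259  0.009]
tumbler 0.39 [196.8 133.2  29.7  42.7] [0.711 0.199 0.1  ]
```

```bash
python3 - <<'E'
from h import *
out=[]
for n in("scene","top"):
    p=np.load(f"{n}.npy",allow_pickle=True).item()
    W=cloud(p); c=np.array([.54,.066])
    m=(np.hypot(W[...,0]-c[0],W[...,1]-c[1])<.135)&(W[...,2]>.072)&(W[...,2]<.097)
    k,l,s,ce=cv2.connectedComponentsWithStats(m.astype(np.uint8)); i=1+np.argmax(s[1:,4]); P=W[l==i]
    r=cv2.minAreaRect((P[:,:2]*1000).astype(np.float32)); print(n,len(P),r,cv2.boxPoints(r).round(0).tolist())
    v=P[P[:,2]>.0915]; print("high",len(v),v.mean(0).round(4) if len(v) else "")
    u=proj(p,[[.54,.066,.08]])[0].astype(int)
    x=p["color"][u[1]-80:u[1]+80,u[0]-100:u[0]+100]; out.append(cv2.resize(x,None,fx=4,fy=4,interpolation=cv2.INTER_CUBIC)[::1])
im=cv2.resize(np.hstack(out),(800,320)); 
full=np.hstack([cv2.resize(cv2.imread(f"pics/{n}.png"),(400,280)) for n in("scene","top")])
cv2.imwrite("pics/a.png",np.vstack([im,full])[:600])
E
```

```text
scene 3630 ((538.399658203125, 72.79167175292969), (138.61956787109375, 208.7276611328125), 56.05479049682617) [[413.0, 74.0], [586.0, -43.0], [664.0, 72.0], [491.0, 189.0]]
high 209 [0.5484 0.0648 0.0931]
top 5005 ((537.787109375, 69.9322509765625), (140.17286682128906, 206.17135620117188), 56.35323715209961) [[413.0, 69.0], [585.0, -46.0], [662.0, 71.0], [491.0, 185.0]]
high 231 [0.5476 0.0596 0.0932]
```

View pics/a.png

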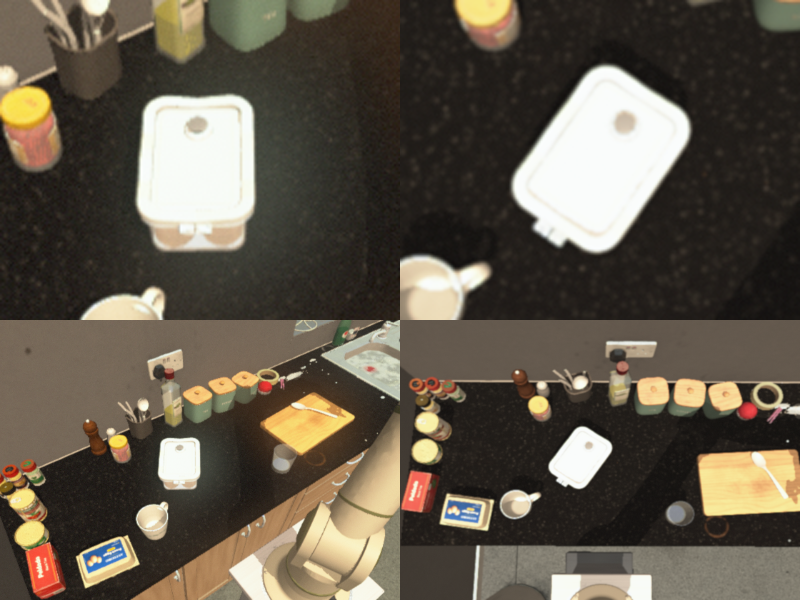

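The pictures show the lid turned about -34°, with the vent at the far-right end and the tab at the near-left end. The jar and mug are well clear of it. Next I refine the lid centre, leaving out the tab, and work out the shifts.

```bash
cat >> h.py <<'E'
ang=np.deg2rad(-33.8); ey=np.array([np.cos(ang),np.sin(ang)]); ex=np.array([ey[1],-ey[0]])
PTS={"1":(55,82),"2":(-55,82),"3":(-61,0),"4":(-55,-82),"5":(55,-82),"6":(61,0),"v":(0,46)}
def w(c,k): a=PTS[k]; return np.array(c)+ex*a[0]/1e3+ey*a[1]/1e3
E
python3 - <<'E'
from h import *
for n in("scene","top"):
    p=np.load(f"{n}.npy",allow_pickle=True).item(); W=cloud(p)
    c=np.array([.5435,.067]); D=W[...,:2]-c; X=D@ex*1e3; Y=D@ey*1e3
    m=(abs(X)<85)&(abs(Y)<105)&(W[...,2]>.076)&(W[...,2]<.096)
    q=lambda a:np.nanpercentile(a,[0.7,99.3]).round(1)
    print(n,"x",q(X[m&(abs(Y)<70)]),"y+",q(Y[m&(abs(X)<45)]),"y- off tab",q(Y[m&(abs(X)>25)&(abs(X)<45)]))
    for s in(-50,50): print(s,q(X[m&(abs(Y-s)<20)]))
    v=(np.hypot(X,Y-46)<22)&(W[...,2]>.0895); print("vent",np.median(X[v]),np.median(Y[v]),np.median(W[v][:,2]))
    for k,a in PTS.items():
        s=np.hypot(X-a[0],Y-a[1])<6; print(k,np.nanmedian(W[s][:,2]).round(4),end=" ")
    print()
E
```

```text
scene x [-70.   66.5] y+ [-101.3   92.4] y- off tab [-97.9  91.5]
-50 [-70.2  65.3]
50 [-69.5  67. ]
vent -2.7696510087411723 42.0651761434592 0.09380960194928831
1 0.0926 2 0.09 3 0.0904 4 0.0359 5 0.0377 6 0.0863 v 0.094 
top x [-67.6  69.8] y+ [-101.5   94.3] y- off tab [-95.9  94.1]
-50 [-68.   69.6]
50 [-67.4  70.2]
vent 0.7634508531745732 45.31348102301635 0.09335444784820943
1 0.0914 2 0.0891 3 0.0899 4 0.0898 5 0.0887 6 0.0865 v 0.0938
```

```bash
cat >> h.py <<'E'
C=np.array([.5418,.0681])
E
python3 - <<'E'
from h import *
o=get_obs(); R=np.array(o["ee_rot"]); P=np.array(o["position"])
q=P
for k in "1654321v":
    t=np.r_[w(C,k),.10]; print(k,t.round(4),"from start cm",(R.T@(t-P)*100).round(2),"step",(R.T@(t-q)*100).round(2)); q=t
E
```

```text
1 [ 0.5793 -0.0232  0.1   ] from start cm [ 53.27 -49.61  13.13] step [ 53.27 -49.61  13.13]
6 [0.5079 0.0174 0.1   ] from start cm [ 48.05 -55.96  13.13] step [-5.22 -6.35  0.  ]
5 [0.4431 0.068  0.1   ] from start cm [ 43.81 -63.    13.13] step [-4.24 -7.04  0.  ]
4 [0.5043 0.1594 0.1   ] from start cm [ 52.8  -69.35  13.12] step [ 8.98 -6.35 -0.  ]
3 [0.5757 0.1188 0.1   ] from start cm [ 58.02 -63.    13.12] step [ 5.22  6.35 -0.  ]
2 [0.6405 0.0682 0.1   ] from start cm [ 62.26 -55.95  13.12] step [ 4.24  7.04 -0.  ]
1 [ 0.5793 -0.0232  0.1   ] from start cm [ 53.27 -49.61  13.13] step [-8.98  6.35  0.  ]
v [0.58   0.0425 0.1   ] from start cm [ 55.69 -55.72  13.13] step [ 2.42 -6.11 -0.  ]
```

Request:
move_arm:
  rows:
    - [0, 4.5, -4.2, 0, 0, 0, 0]
    - [0, 9, -8.4, 0, 0, 0, 0]
    - [0, 13.5, -12.6, 0, 0, 0, 0]
    - [0, 18, -16.8, 0, 0, 0, 0]
    - [0, 22.5, -21, 0, 0, 0, 0]

```text
time_s: 1.32
position: [0.3951, -0.3987, 0.2316]
ee_rot: [[0.934, 0.358, 0.001], [0.358, -0.934, -0.001], [0.0, 0.001, -1.0]]
ft_force: [1.4, 0.2, 0.3]
finger_gap: 0.006
grip_force: 0.0
```

Request:
move_arm:
  rows:
    - [0, 4.5, -4.2, 0, 0, 0, 0]
    - [0, 9, -8.4, 0, 0, 0, 0]
    - [0, 13.5, -12.6, 0, 0, 0, 0]
    - [0, 18, -16.8, 0, 0, 0, 0]
    - [0, 22.5, -21, 0, 0, 0, 0]

```text
time_s: 1.95
position: [0.5302, -0.1221, 0.2316]
ee_rot: [[0.934, 0.358, 0.001], [0.358, -0.934, -0.0], [0.001, 0.001, -1.0]]
ft_force: [0.6, -0.6, 0.5]
finger_gap: 0.001
grip_force: 0.0
```

```bash
cat >> h.py <<'E'
def go(k,z=.105):
    o=get_obs(); R=np.array(o["ee_rot"]); P=np.array(o["position"]); t=np.r_[w(C,k),z]
    print(o["time_s"],P.round(4),R[:,2].round(3),np.round(o["ft_force"],1),o["finger_gap"],k,"shift cm",(R.T@(t-P)*100).round(2))
E
python3 -c "
from h import *
go('1')"
```

```text
1.95 [ 0.5302 -0.1221  0.2316] [ 0.001 -0.    -1.   ] [ 0.6 -0.6  0.5] 0.001349812682958001 1 shift cm [ 8.12 -7.48 12.66]
```

Request:
move_arm:
  rows:
    - [0, 4.1, -3.8, 0, 0, 0, 0]
    - [0, 8.2, -7.5, 0, 0, 0, 0]
    - [0, 8.2, -7.5, 5, 0, 0, 0]
    - [0, 8.2, -7.5, 10, 0, 0, 0]
    - [0, 8.2, -7.5, 12, 0, 0, 0]

```text
time_s: 2.58
position: [0.5779, -0.0242, 0.1087]
ee_rot: [[0.934, 0.358, -0.003], [0.358, -0.934, -0.0], [-0.003, -0.001, -1.0]]
ft_force: [-0.3, 0.3, 1.0]
finger_gap: 0.002
grip_force: 0.0
```

```bash
python3 - <<'E'
from h import *
go('1')
out=[]
for n in("scene","top"):
    p=get_image(n); u=proj(p,[[*w(C,'1'),.09]])[0]; print(n,u)
    u=u.astype(int); x=p["color"][u[1]-60:u[1]+60,u[0]-60:u[0]+60].copy()
    out.append(cv2.resize(x,(400,400),interpolation=cv2.INTER_CUBIC))
cv2.imwrite("pics/b.png",np.hstack(out))
E
```

```text
2.575 [ 0.5779 -0.0242  0.1087] [-0.003 -0.    -1.   ] [-0.3  0.3  1. ] 0.0017552190099803507 1 shift cm [ 0.18 -0.04  0.37]
scene [274.0989978  181.00317516]
top [291.91142181 189.64547185]
```

View pics/b.png

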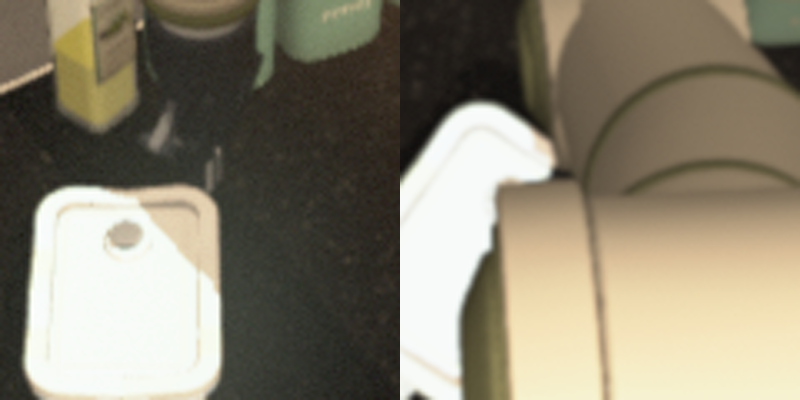

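The scene view shows the fingertip at about (215,185) in the crop, right over the lid's +x+y corner. I'll press there.

Request:
move_arm:
  rows:
    - [0, 0.1, 0, 1.4, 0, 0, 0]
    - [0, 0.1, 0, 1.8, 0, 0, 0]
    - [0, 0.1, 0, 2.2, 0, 0, 0]
    - [0, 0.1, 0, 2.5, 0, 0, 0]
    - [0, 0.1, 0, 2.5, 0, 0, 0]

```text
time_s: 3.3
position: [0.5803, -0.0242, 0.0868]
ee_rot: [[0.934, 0.358, 0.001], [0.358, -0.934, -0.0], [0.001, 0.0, -1.0]]
ft_force: [-0.7, -0.5, 2.0]
finger_gap: 0.001
grip_force: 1.5
```

Request:
move_arm:
  rows:
    - [0, 0, 0, 0.15, 0, 0, 0]
    - [0, 0, 0, 0.3, 0, 0, 0]
    - [0, 0, 0, 0.4, 0, 0, 0]
    - [0, 0, 0, 0.4, 0, 0, 0]

```text
time_s: 3.8
position: [0.5804, -0.0242, 0.0848]
ee_rot: [[0.934, 0.357, 0.002], [0.357, -0.934, -0.0], [0.002, 0.001, -1.0]]
ft_force: [-7.3, -0.1, 28.9]
finger_gap: 0.003
grip_force: 14.0
```

Request:
move_arm:
  rows:
    - [0, 0, 0, -2.0, 0, 0, 0]
    - [0, -2.6, -3.2, -2.0, 0, 0, 0]
    - [0, -5.2, -6.4, -2.0, 0, 0, 0]
    - [0, -5.2, -6.4, -2.0, 0, 0, 0]
    - [0, -5.2, -6.4, -0.9, 0, 0, 0]

```text
time_s: 4.42
position: [0.51, 0.017, 0.0918]
ee_rot: [[0.934, 0.358, 0.003], [0.358, -0.934, 0.0], [0.003, 0.001, -1.0]]
ft_force: [0.4, -0.0, -0.4]
finger_gap: 0.0
grip_force: 0.0
```

Request:
move_arm:
  rows:
    - [0, 0, 0, 0.3, 0, 0, 0]
    - [0, 0, 0, 0.6, 0, 0, 0]
    - [0, 0, 0, 0.8, 0, 0, 0]
    - [0, 0, 0, 0.9, 0, 0, 0]
    - [0, 0, 0, 0.9, 0, 0, 0]

```text
time_s: 5.05
position: [0.5092, 0.0165, 0.0846]
ee_rot: [[0.934, 0.357, 0.002], [0.357, -0.934, -0.0], [0.002, 0.001, -1.0]]
ft_force: [-8.2, -0.7, 42.3]
finger_gap: 0.005
grip_force: 21.3
```

Request:
move_arm:
  rows:
    - [0, 0, 0, -2.0, 0, 0, 0]
    - [0, -2.1, -3.5, -2.0, 0, 0, 0]
    - [0, -4.2, -7.0, -2.0, 0, 0, 0]
    - [0, -4.2, -7.0, -2.0, 0, 0, 0]
    - [0, -4.2, -7.0, -0.9, 0, 0, 0]

```text
time_s: 5.68
position: [0.4457, 0.0673, 0.0913]
ee_rot: [[0.934, 0.357, 0.002], [0.357, -0.934, 0.0], [0.002, 0.0, -1.0]]
ft_force: [0.3, 0.7, 0.0]
finger_gap: 0.002
grip_force: 0.0
```

Request:
move_arm:
  rows:
    - [0, 0, 0, 0.3, 0, 0, 0]
    - [0, 0, 0, 0.6, 0, 0, 0]
    - [0, 0, 0, 0.8, 0, 0, 0]
    - [0, 0, 0, 0.9, 0, 0, 0]
    - [0, 0, 0, 0.9, 0, 0, 0]

```text
time_s: 6.3
position: [0.4457, 0.0671, 0.0844]
ee_rot: [[0.934, 0.356, 0.003], [0.356, -0.934, 0.001], [0.003, 0.0, -1.0]]
ft_force: [-8.5, 0.9, 57.5]
finger_gap: 0.002
grip_force: 28.8
```

Request:
move_arm:
  rows:
    - [0, 0, 0, -2.0, 0, 0, 0]
    - [0, 4.5, -3.2, -2.0, 0, 0, 0]
    - [0, 8.9, -6.4, -2.0, 0, 0, 0]
    - [0, 8.9, -6.4, -2.0, 0, 0, 0]
    - [0, 8.9, -6.4, -0.9, 0, 0, 0]

```text
time_s: 6.92
position: [0.5048, 0.158, 0.0905]
ee_rot: [[0.934, 0.357, 0.0], [0.357, -0.934, -0.001], [-0.0, 0.001, -1.0]]
ft_force: [0.1, 0.2, -0.6]
finger_gap: -0.0
grip_force: 0.0
```

Request:
move_arm:
  rows:
    - [0, 0, 0, 0.3, 0, 0, 0]
    - [0, 0, 0, 0.6, 0, 0, 0]
    - [0, 0, 0, 0.8, 0, 0, 0]
    - [0, 0, 0, 0.85, 0, 0, 0]
    - [0, 0, 0, 0.85, 0, 0, 0]

```text
time_s: 7.55
position: [0.5046, 0.1578, 0.0847]
ee_rot: [[0.935, 0.356, 0.002], [0.356, -0.935, 0.001], [0.002, 0.0, -1.0]]
ft_force: [-6.9, -1.0, 37.6]
finger_gap: 0.001
grip_force: 18.6
```

Next is point 3, then point 2.

Request:
move_arm:
  rows:
    - [0, 0, 0, -2.0, 0, 0, 0]
    - [0, 2.6, 3.2, -2.0, 0, 0, 0]
    - [0, 5.3, 6.4, -2.0, 0, 0, 0]
    - [0, 5.3, 6.4, -2.0, 0, 0, 0]
    - [0, 5.3, 6.4, -0.9, 0, 0, 0]

```text
time_s: 8.18
position: [0.576, 0.1171, 0.0911]
ee_rot: [[0.934, 0.356, -0.001], [0.356, -0.934, -0.0], [-0.001, -0.0, -1.0]]
ft_force: [-0.1, 0.2, -1.2]
finger_gap: 0.007
grip_force: 0.0
```

Request:
move_arm:
  rows:
    - [0, 0, 0, 0.3, 0, 0, 0]
    - [0, 0, 0, 0.6, 0, 0, 0]
    - [0, 0, 0, 0.8, 0, 0, 0]
    - [0, 0, 0, 0.9, 0, 0, 0]
    - [0, 0, 0, 0.9, 0, 0, 0]

```text
time_s: 8.8
position: [0.5764, 0.1182, 0.0847]
ee_rot: [[0.934, 0.358, 0.001], [0.358, -0.934, -0.0], [0.001, 0.001, -1.0]]
ft_force: [-5.6, -3.3, 30.6]
finger_gap: -0.002
grip_force: 15.5
```

Request:
move_arm:
  rows:
    - [0, 0, 0, -2.0, 0, 0, 0]
    - [0, 2.1, 3.5, -2.0, 0, 0, 0]
    - [0, 4.2, 7.0, -2.0, 0, 0, 0]
    - [0, 4.2, 7.0, -2.0, 0, 0, 0]
    - [0, 4.2, 7.0, -0.9, 0, 0, 0]

```text
time_s: 9.43
position: [0.6401, 0.0687, 0.0911]
ee_rot: [[0.934, 0.358, -0.001], [0.358, -0.934, 0.001], [-0.001, -0.001, -1.0]]
ft_force: [-0.1, 0.1, -1.2]
finger_gap: 0.002
grip_force: 0.0
```

Request:
move_arm:
  rows:
    - [0, 0, 0, 0.3, 0, 0, 0]
    - [0, 0, 0, 0.6, 0, 0, 0]
    - [0, 0, 0, 0.8, 0, 0, 0]
    - [0, 0, 0, 0.9, 0, 0, 0]
    - [0, 0, 0, 0.9, 0, 0, 0]

```text
time_s: 10.05
position: [0.6399, 0.069, 0.0848]
ee_rot: [[0.933, 0.359, -0.0], [0.359, -0.933, 0.0], [-0.0, -0.0, -1.0]]
ft_force: [-8.2, -2.2, 28.1]
finger_gap: -0.003
grip_force: 14.0
```

All six presses met the hard stop at about z = 0.0847. I'll back off and check the lid before touching the vent.

Request:
move_arm:
  rows:
    - [0, 0, 0, -5, 0, 0, 0]
    - [0, 0, 2, -10, 0, 0, 0]
    - [0, 0, 8, -12, 0, 0, 0]
    - [0, 0, 14, -12, 0, 0, 0]
    - [0, 0, 20, -12, 0, 0, 0]

```text
time_s: 10.68
position: [0.7125, -0.1188, 0.2024]
ee_rot: [[0.933, 0.36, -0.001], [0.36, -0.933, 0.001], [-0.0, -0.001, -1.0]]
ft_force: [0.5, 0.4, 0.8]
finger_gap: 0.0
grip_force: 0.0
```

Request:
move_arm:
  rows:
    - [0, 0, 6, 0, 0, 0, 0]
    - [0, 0, 12, 0, 0, 0, 0]
    - [0, 0, 12, 0, 0, 0, 0]

```text
time_s: 11.05
position: [0.7547, -0.2366, 0.2007]
ee_rot: [[0.936, 0.352, -0.002], [0.352, -0.936, -0.003], [-0.003, 0.002, -1.0]]
ft_force: [0.1, 0.0, 0.1]
finger_gap: -0.001
grip_force: 0.0
```

```bash
python3 - <<'E'
from h import *
go('v',.105)
out=[]
for n in("scene","top"):
    p=get_image(n); W=cloud(p); D=W[...,:2]-C; X=D@ex*1e3; Y=D@ey*1e3
    old=cloud(np.load(f"{n}.npy",allow_pickle=True).item())
    for k,a in PTS.items():
        s=np.hypot(X-a[0],Y-a[1])<5; print(k,np.nanmedian(old[s][:,2]).round(4),np.nanmedian(W[s][:,2]).round(4),end=" | ")
    v=(np.hypot(X,Y-46)<22)&(W[...,2]>.0885); print("\nvent",np.nanmedian(X[v]),np.nanmedian(Y[v]),np.nanmedian(W[v][:,2]))
    m=(abs(X)<85)&(abs(Y)<105)&(W[...,2]>.076)&(W[...,2]<.096); q=lambda a:np.nanpercentile(a,[0.7,99.3]).round(1)
    print("x",q(X[m&(abs(Y)<70)]),"y",q(Y[m&(abs(X)>25)&(abs(X)<45)]))
    u=proj(p,[[*C,.085]])[0].astype(int); x=p["color"][u[1]-65:u[1]+65,u[0]-65:u[0]+65]
    out.append(cv2.resize(x,(400,400),interpolation=cv2.INTER_CUBIC))
cv2.imwrite("pics/c.png",np.hstack(out))
E
```

```text
11.05 [ 0.7547 -0.2366  0.2007] [-0.002 -0.003 -1.   ] [0.1 0.  0.1] -0.001028119131858833 v shift cm [ -6.48 -32.29   9.53]
1 0.0918 0.0856 | 2 0.0902 0.0853 | 3 0.0903 0.0866 | 4 0.0277 0.0305 | 5 0.0513 0.0543 | 6 0.0862 0.0869 | v 0.0953 0.0945 | 
vent -0.7171305102227464 44.68526525521999 0.09433255393260011
x [-70.3  66.2] y [-96.   93.9]
1 0.0906 0.0864 | 2 0.0887 0.0869 | 3 0.0899 0.0843 | 4 0.091 0.0851 | 5 0.0882 0.0841 | 6 0.0869 0.0856 | v 0.094 0.0933 | 
vent 1.059329519622851 47.23483079940278 0.09318478450438766
x [-67.4  69.7] y [-93.7  96.6]
```

View pics/c.png

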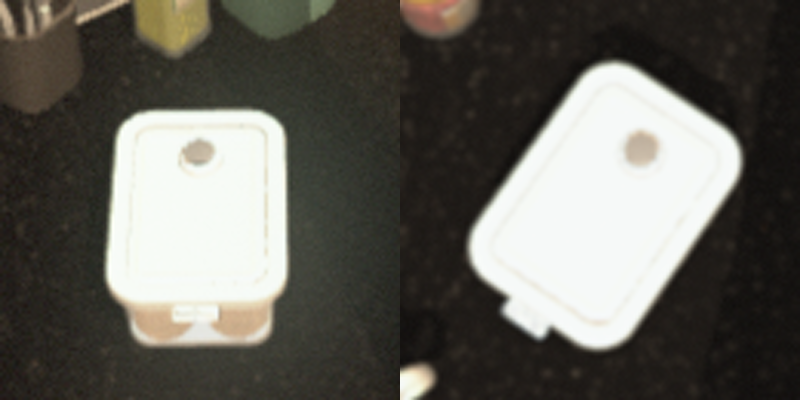

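Both views show the rim level all round at about 0.085 and the vent still up at about 0.093, near (200,152) and (640,148) in the crops. The tub hasn't moved noticeably. Now the vent plug.

Request:
move_arm:
  rows:
    - [0, -1.2, -6, 0, 0, 0, 0]
    - [0, -2.4, -12, 0, 0, 0, 0]
    - [0, -3.6, -18, 0, 0, 0, 0]
    - [0, -4.8, -24, 0, 0, 0, 0]
    - [0, -6, -30, 0, 0, 0, 0]

```text
time_s: 11.78
position: [0.5897, 0.0319, 0.2027]
ee_rot: [[0.932, 0.361, -0.001], [0.361, -0.932, 0.001], [-0.0, -0.001, -1.0]]
ft_force: [1.3, 0.9, -0.9]
finger_gap: -0.002
grip_force: 0.0
```

Request:
move_arm:
  rows:
    - [0, -0.5, -2.3, 0, 0, 0, 0]
    - [0, -0.5, -2.3, 5, 0, 0, 0]
    - [0, -0.5, -2.3, 9, 0, 0, 0]
    - [0, -0.5, -2.3, 9.5, 0, 0, 0]
    - [0, -0.5, -2.3, 9.5, 0, 0, 0]

```text
time_s: 12.4
position: [0.5794, 0.0479, 0.1083]
ee_rot: [[0.934, 0.358, -0.0], [0.358, -0.934, 0.0], [-0.0, -0.0, -1.0]]
ft_force: [0.3, -0.5, 0.3]
finger_gap: -0.003
grip_force: 0.0
```

```bash
python3 -c "
from h import *
go('v',.088)"
```

```text
12.4 [0.5794 0.0479 0.1083] [-0.  0. -1.] [ 0.3 -0.5  0.3] -0.0031722519327262 v shift cm [-0.14  0.52  2.03]
```

Request:
move_arm:
  rows:
    - [0, -0.1, 0.5, 0.6, 0, 0, 0]
    - [0, -0.1, 0.5, 1.2, 0, 0, 0]
    - [0, -0.1, 0.5, 1.6, 0, 0, 0]
    - [0, -0.1, 0.5, 2.0, 0, 0, 0]
    - [0, -0.1, 0.5, 2.2, 0, 0, 0]

```text
time_s: 13.02
position: [0.5806, 0.042, 0.0877]
ee_rot: [[0.934, 0.357, 0.001], [0.357, -0.934, -0.0], [0.001, 0.001, -1.0]]
ft_force: [-10.1, -2.4, 44.9]
finger_gap: 0.002
grip_force: 22.3
```

Request:
move_arm:
  rows:
    - [0, 0, 0, 0.1, 0, 0, 0]
    - [0, 0, 0, 0.1, 0, 0, 0]
    - [0, 0, 0, 0.1, 0, 0, 0]

```text
time_s: 13.4
position: [0.5805, 0.042, 0.0877]
ee_rot: [[0.934, 0.357, 0.002], [0.357, -0.934, -0.0], [0.002, 0.001, -1.0]]
ft_force: [-8.3, -2.6, 37.1]
finger_gap: -0.001
grip_force: 18.7
```

The plug hit its hard stop at 0.0877, so it's shut. I'll back off and check.

Request:
move_arm:
  rows:
    - [0, 0, 0, -3, 0, 0, 0]
    - [0, 0, 0, -9, 0, 0, 0]
    - [0, 0, 6, -12, 0, 0, 0]
    - [0, 0, 12, -12, 0, 0, 0]
    - [0, 0, 18, -12, 0, 0, 0]

```text
time_s: 14.02
position: [0.6455, -0.1272, 0.2056]
ee_rot: [[0.934, 0.359, 0.002], [0.359, -0.934, 0.0], [0.001, 0.001, -1.0]]
ft_force: [1.0, 0.8, 0.1]
finger_gap: 0.001
grip_force: 0.0
```

Request:
move_arm:
  rows:
    - [0, 0, 6, 0, 0, 0, 0]
    - [0, 0, 12, 0, 0, 0, 0]
    - [0, 0, 12, 0, 0, 0, 0]
    - [0, 0, 12, 0, 0, 0, 0]

```text
time_s: 14.52
position: [0.6872, -0.2373, 0.204]
ee_rot: [[0.934, 0.357, -0.001], [0.357, -0.934, 0.001], [-0.001, -0.001, -1.0]]
ft_force: [-0.5, 0.6, -0.6]
finger_gap: -0.002
grip_force: 0.0
```

```bash
python3 - <<'E'
from h import *
go('v')
for n in("scene","top"):
    p=get_image(n); W=cloud(p); D=W[...,:2]-C; X=D@ex*1e3; Y=D@ey*1e3
    for k,a in PTS.items():
        s=np.hypot(X-a[0],Y-a[1])<5; print(k,np.nanmedian(W[s][:,2]).round(4),end=" | ")
    print()
print(finish_job())
E
```

```text
14.525 [ 0.6872 -0.2373  0.204 ] [-0.001  0.001 -1.   ] [-0.5  0.6 -0.6] -0.002106563029350915 v shift cm [ -0.   -29.95   9.94]
1 0.0863 | 2 0.0867 | 3 0.0852 | 4 0.0334 | 5 0.0517 | 6 0.0857 | v 0.0878 | 
1 0.0856 | 2 0.0849 | 3 0.0847 | 4 0.0851 | 5 0.0845 | 6 0.0845 | v 0.0889 | 
the job is handed in; nothing more can be done
None
```

I pressed all six rim points down to the hard stop with the vent still up, then pushed the vent plug shut and handed the job in at about 14.6 s; the arm stayed clear of the jar, mug and tumbler, and no verdict came back.

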